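Function-test the slide stainer's stop button

TASK

Test the stop button on the control box, using only light fingertip pushes and without gripping or lifting anything: press the red mushroom button straight down until it latches and take the finger off so that it stays in by itself, then push one of its wings round clockwise (seen from above) until it lets go and pops up, and let it turn back. Then press the blue reset button fully down once the stop button is up, let it spring back, and leave everything else on the bench where it stands.

Things in the scene. Friction and masses are not known exactly. Their poses are not given: they have to be found in the camera images.
- control_box: Grey box with a white top, screwed to the bench, 150 (x) by 250 (y) by 70 mm high. Origin at the centre of its underside, z up. At yaw 0 its x axis points away from the robot, y to the robot's left. On its top: the red stop button on a yellow disc 55 mm towards +y of the centre, the blue reset button 80 mm towards -y.
- stop_press (a joint): How far the red stop button is pushed down, m: 0 up, 0.011 fully down on a hard end stop. A spring resists with 2.5 N at the start to about 5 N at the bottom. Pushed to 0.0095 or more it latches: let go, it stays in at about 0.008 until it is twisted; let go before that, it springs up again.
- stop_twist (a joint): Turn of the red stop button, rad: 0 at rest, grows clockwise seen from above, end stop at 1.0; it cannot turn the other way. A weak spring (0.008 to 0.05 N m) turns it back to 0 when let go. While latched in, turning it to about 0.4 to 0.5 frees the latch and the button springs up by itself, also under a finger that touches only the side of a wing.
- stop_top (a point): Centre of the flat top of the red mushroom head, on its vertical axis; 132 mm above the bench when up, moves with it. Head: 56 mm across, 29 mm high, white arrows show the clockwise release direction. Below it a 24 mm stem and a black collar (44 mm across, its top 88 mm above the bench).
- wing_left (a point): On the wing that at rest points to the box's +y: on its centre line, 42 mm from the button's axis, 20 mm below stop_top; turns with the head. The two wings are one straight bar, 104 mm end to end, 14 mm wide, 18 mm high, underside 29 mm below stop_top; free space below (33 mm to the box top when up). Clockwise: push this wing towards the box's +x.
- wing_right (a point): The same on the opposite wing, which at rest points along the box's -y; to turn clockwise it is pushed towards the box's -x.
- reset_top (a point): Centre of the top of the round blue reset button, 32 mm across, in a black ring 48 mm across and 12 mm high; its top is 88 mm above the bench when up and sinks with it.
- reset (a joint): How far the blue reset button is down, m: 0 up, 0.006 fully down, which takes 5 N; it springs back.
- reagent_bottle: Bystander, loose: amber bottle with blue cap, 52 mm across, 110 mm high. Origin under its centre.
- specimen_jar: Bystander, loose: white jar with orange lid, 48 mm across, 55 mm high. Origin under its centre.
- slide_box: Bystander, loose: blue slide box with clear lid, 87 by 38 by 33 mm high. Origin under its centre.
- staining_jar: Bystander, loose: open glass jar, 60 mm across, 80 mm high. Origin under its centre.
- marker: Bystander, loose: white marker pen with black cap lying flat, 130 mm long, 14 mm thick. Origin under its centre, x along it.
- tube_rack: Bystander, loose: green rack with capped tubes, 60 by 160 mm, 82 mm high. Origin under its centre.

How it is judged:
By the outcome, as a careful person would: the job done as asked, in the order asked, and still so for the second after the job is handed in, with the robot touching nothing.
It also fails if it takes over 51 s, if anything falls off the work surface, if the arm or the gripper's body presses on something with over 40 N, if the wrist force passes 120 N, or if a joint passes its speed limit or range.

ROBOT

A 7-joint arm with a two-finger parallel gripper is mounted at the origin on the work surface. World frame = base frame: x ahead of the robot, y to its left, z up, the work surface at z = 0. Lengths are in m, angles in degrees, forces in N, time in s.
With the tool pointing down it reaches from about 0.425 to 0.875 m from the base axis. Payload 4.7 kg.
Tool frame: the origin (TCP) lies midway between the tips of the shut fingers; the grasp point (between the pads) lies 19 mm behind it; z points along the fingers, y is the direction in which the jaws open and shut (so a half turn about z gives the same grasp; the last joint's range is limited). The gripper opens to 87 mm and grips with 3 to 60 N. Pads are 19 mm wide; open, the fingers measure 117 mm over their backs; the gripper's body (75 mm by 190 mm) begins 51 mm behind the grasp point.
Start: joints at [-72.989, 18.392, -4.016, 83.108, 1.295, 78.541, -3.26], TCP at [0.181, 0.624, 0.223] pointing down, gripper open.
Joint ranges: [-163.93, 163.93], [-17.29, 119.83], [-79.2, 71.16], [3.27, 140.29], [-89.18, 269.18], [5.43, 117.66], [-154.24, 154.24]. Speed limits (degrees/s): [147.25, 147.25, 180, 180, 180, 180, 180].

INTERFACE

Orientations are given as [roll, pitch, yaw] about the fixed x, y, z axes, in that order (R = Rz(yaw) Ry(pitch) Rx(roll)).
In Python, from cell import env gives the robot as it stands.
- The arm moves only by the tool apply_moves, never from a script. Its argument "targets" is a list of rows, each a list of 2 entries, a list of its own where there are three numbers: the shift along the world's x, y, z in mm, then the turn, a rotation vector about the world's x, y, z in rad. A call has 1 to 8 rows; each row is the pose to reach, as a shift and turn from the pose commanded when the call began; what a row does not reach only later rows make up. A row lasts 1/10 s, in which the tool goes at most 50 mm and 8.59 degrees, less where a joint would pass 70% of its speed; a pose out of reach is approached as far as the arm can. A call with a gripper value outside its range is refused whole. "hand" is the finger opening in mm, from 0 to 87, set as the call begins (left out, the last holds). The fingers move at their own pace and stop on an object; "squeeze" is the grip in N (left out, the last holds). Time passes only in rows, so rows that repeat a pose let the fingers close. It gives the time, the measured TCP pose, the force and the opening at its end, in the units of the state.
- env.get_obs(): the state, without advancing time (a new reading comes with each control period).
- env.read_camera(name): name is "side" or "top"; returns a dict with "image" (384x512x3 uint8, red, green, blue), "camera_matrix" (3x3 intrinsics, pixels), "camera_from_world" (4x4, takes a point from world to camera coordinates). Camera axes: x right, y down, z forward; pixel columns grow to the right and rows downward; lengths in m; the calibration is good to about 2 mm. A picture is of the moment at which its call begins. There is no depth.
- env.sign_off(): hands the job in, once; it reports no verdict.
Trained networks look in a picture, given as the dict that the camera call returned (one of the last four; its "shot" number tells which), for a name from the list of things; names that differ only in an ending like _2 or _b are one class to them, and where a whole thing is asked for, a point or a joint stands for the part that bears it (a point fixed in the world has none). Each returns a list of dicts, best first, with "conf" (0 to 1); they miss things now and then, are a little off and sometimes report something else, mostly with a low value. They report only what shows in the picture. A call takes as long as a camera call.
- env.regions_of(picture, target): "region" (384x512 bool, what is visible of it) and "rect" ([left, top, right, bottom] in pixels, round what is visible of it).
The state is a dict: "time_s": time; "qpos": joint angles; "joint_velocities": joint speeds; "effort": joint torques, N m; "tool_pos": TCP position; "tool_rot": TCP orientation; "force": force on the tool from outside, world axes, zero at the start; "wrist_torque": the same for the moment, N m; "grip_width": finger opening in m.
Only numpy, scipy, OpenCV 4.12 (cv2) and the standard library are available. Lean on these libraries where they do the work, as an engineer would, in place of code of your own. Each camera call takes 0.05 s, during which the arm holds its last target. There are 200 camera calls.

## Working session

There is one attempt and no reset: what is moved stays moved. The work goes in short steps, Python scripts to look and compute and a tool call to move; the robot and the scene stay as the last step left them, time stands still between calls to the robot, and variables do not carry over. Pictures are saved under pics/ and viewed, about 8 in all and at most 12, crops included, and the job is handed in when it is done.

Besides the shell and the picture viewer there is one more tool, called after ">>>" by a JSON object that holds its "name" and its "arguments". apply_moves: Moves the arm, as the interface text tells. Its arguments: {"type":"object","properties":{"targets":{"type":"array","items":{"type":"array"}},"hand":{"type":"number"},"squeeze":{"type":"number"}},"required":["targets"]}

```bash
mkdir -p pics
cat > h.py <<'E'
from cell import env
import numpy as np, cv2
def snap(n,tag):
    p=env.read_camera(n); cv2.imwrite(f'pics/{tag}.png',cv2.cvtColor(p['image'],cv2.COLOR_RGB2BGR)); return p
def ray(p,uv):
    K=np.array(p['camera_matrix']);T=np.array(p['camera_from_world'])
    d=T[:3,:3].T@np.linalg.inv(K)@np.array([uv[0],uv[1],1.]); return -T[:3,:3].T@T[:3,3],d
def atz(p,uv,z):
    c,d=ray(p,uv); return c+d*(z-c[2])/d[2]
def proj(p,X):
    T=np.array(p['camera_from_world']);x=np.array(p['camera_matrix'])@(T[:3,:3]@np.array(X)+T[:3,3]); return x[:2]/x[2]
E
python3 - <<'E'
from h import *
o=env.get_obs(); print(o['time_s'],o['tool_pos'],o['tool_rot'],o['force'],o['grip_width'])
P={n:snap(n,n+'0') for n in('top','side')}
cv2.imwrite('pics/both0.png',np.vstack([cv2.imread('pics/top0.png'),cv2.imread('pics/side0.png')])[:, :])
for n,p in P.items():
    print(n,ray(p,(256,192))[0].round(3))
    for t in ['control_box','stop_top','wing_left','reset_top','reagent_bottle','specimen_jar','slide_box','staining_jar','marker','tube_rack']:
        for r in env.regions_of(p,t)[:2]:
            ys,xs=np.nonzero(r['region']); print(t,round(r['conf'],2),r['rect'],xs.mean().round(1),ys.mean().round(1),len(xs))
E
```

```text
0.0 [0.18128205 0.62364743 0.22145997] [-1.79891254e+02  7.77343304e-03  1.63797981e+02] [ 0.01545743  1.14389603 -0.47513304] 0.0870712078949795
top [0.326 0.028 1.463]
control_box 0.97 [251.1, 132.8, 326.7, 198.4] 289.0 165.8 2878
stop_top 0.55 [263.6, 148.7, 288.0, 162.1] 276.7 155.6 216
wing_left 0.6 [260.0, 146.4, 293.2, 164.1] 276.6 155.7 263
reset_top 0.57 [305.6, 169.2, 318.0, 177.4] 310.8 173.6 57
reagent_bottle 0.76 [237.7, 139.1, 251.7, 152.5] 244.9 144.9 218
reagent_bottle 0.43 [264.6, 148.5, 290.3, 166.6] 276.2 155.5 258
specimen_jar 0.5 [324.3, 190.3, 337.0, 203.4] 330.1 194.7 164
specimen_jar 0.33 [308.2, 171.3, 315.8, 177.8] 310.8 173.3 42
slide_box 0.78 [283.8, 203.6, 308.5, 217.6] 295.4 210.5 240
staining_jar 0.81 [390.8, 166.0, 410.9, 181.3] 400.6 173.4 299
staining_jar 0.5 [262.5, 147.5, 287.7, 165.3] 275.6 155.2 278
marker 0.42 [344.4, 219.6, 359.7, 258.4] 348.7 237.4 198
tube_rack 0.85 [108.6, 158.2, 155.4, 184.1] 131.6 171.3 822
tube_rack 0.36 [250.2, 132.6, 330.5, 199.9] 289.0 166.0 3060
side [0.022 1.089 1.181]
control_box 0.58 [194.5, 148.6, 276.2, 216.3] 234.0 180.0 3144
control_box 0.39 [137.4, 290.8, 195.3, 350.4] 165.4 317.9 1821
stop_top 0.71 [270.9, 176.4, 286.1, 198.6] 278.4 187.3 172
stop_top 0.5 [209.9, 161.4, 232.0, 176.9] 220.7 169.4 250
wing_left 0.63 [209.3, 159.3, 235.8, 176.0] 221.2 169.0 260
reset_top 0.57 [244.0, 154.5, 257.7, 160.1] 249.5 156.8 48
reset_top 0.44 [270.3, 179.5, 285.1, 196.2] 278.1 187.3 107
reagent_bottle 0.71 [189.3, 187.8, 202.3, 220.3] 194.8 203.0 424
specimen_jar 0.71 [266.4, 151.3, 282.1, 169.0] 276.7 159.2 173
specimen_jar 0.67 [209.9, 160.1, 237.4, 178.7] 221.1 169.6 331
slide_box 0.74 [209.6, 162.3, 235.0, 177.2] 220.9 169.2 247
slide_box 0.66 [269.8, 177.1, 289.7, 200.5] 278.5 187.2 206
staining_jar 0.81 [268.7, 105.4, 284.7, 127.5] 276.8 115.0 339
tube_rack 0.74 [136.1, 290.5, 196.4, 351.9] 165.3 317.9 1861
```

View pics/top0.png

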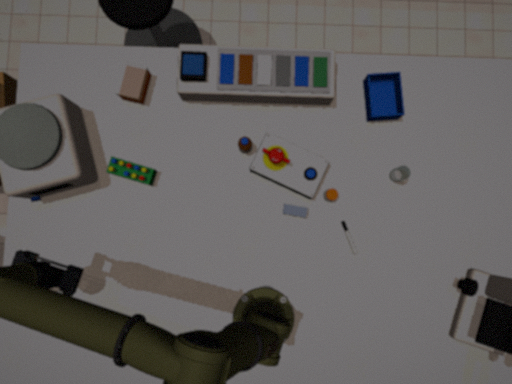

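View pics/side0.png

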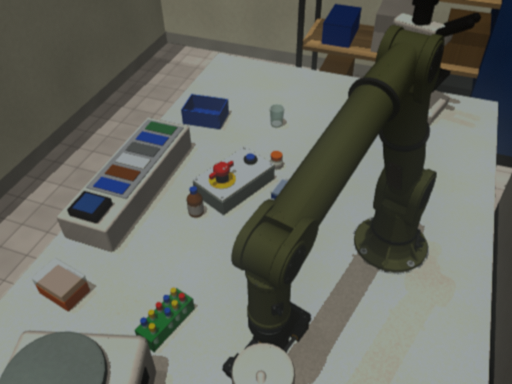

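Run:
```python
from h import *
from scipy.optimize import least_squares
P={n:snap(n,n+'1') for n in('top','side')}
R={'top':(245,128,332,204),'side':(188,142,282,222)}
obs=[]
for n,p in P.items():
    l,t,r,b=R[n]; im=p['image'][t:b,l:r]; f=im.astype(int)
    red=(f[...,0]>90)&(f[...,1]<0.45*f[...,0])&(f[...,2]<0.5*f[...,0])
    blu=(f[...,2]>70)&(f[...,2]>1.7*f[...,0])&(f[...,2]>1.2*f[...,1])
    yel=(f[...,0]>110)&(f[...,1]>100)&(f[...,2]<.5*f[...,0])
    for k,m in (('red',red),('blu',blu),('yel',yel)):
        nn,lab,st,ce=cv2.connectedComponentsWithStats(m.astype(np.uint8))
        for i in range(1,nn):
            if st[i,4]>8: print(n,k,st[i],(ce[i]+[l,t]).round(2), 'z.12',atz(p,ce[i]+[l,t],.12)[:2].round(4),'z.088',atz(p,ce[i]+[l,t],.088)[:2].round(4))
    cv2.imwrite(f'pics/c{n}.png',cv2.cvtColor(cv2.resize(im,None,fx=5,fy=5,interpolation=cv2.INTER_CUBIC),cv2.COLOR_RGB2BGR))
    if n=='top':
        # box white quad via region mask rect
        m=env.regions_of(p,'control_box')[0]['region'].astype(np.uint8)
        c=max(cv2.findContours(m,cv2.RETR_EXTERNAL,2)[0],key=cv2.contourArea); q=cv2.minAreaRect(c); print(q)
        for v in cv2.boxPoints(q): print(v.round(1),atz(p,v,.07)[:2].round(4))
a=cv2.imread('pics/ctop.png');b=cv2.imread('pics/cside.png')
h=max(a.shape[0],b.shape[0]); pad=lambda x:cv2.copyMakeBorder(x,0,h-x.shape[0],0,0,0)
c=np.hstack([pad(a),pad(b)]); cv2.imwrite('pics/crop.png',cv2.resize(c,None,fx=.85,fy=.85)); print(c.shape)
```

```text
top red [ 18  21  26  14 186] [275.85 155.17] z.12 [ 0.5721 -0.0274] z.088 [ 0.578  -0.0287]
top blu [ 0 10  3  6 16] [245.88 140.5 ] z.12 [0.6198 0.0768] z.088 [0.6269 0.078 ]
top blu [61 41  9  9 59] [310.37 173.  ] z.12 [ 0.5141 -0.1471] z.088 [ 0.5186 -0.1512]
top yel [23 18 11  3 12] [272.92 146.58] z.12 [ 0.6016 -0.0166] z.088 [ 0.6081 -0.0176]
top yel [36 19  7 10 16] [284.88 151.81] z.12 [ 0.5847 -0.0581] z.088 [ 0.5909 -0.0601]
top yel [18 27 20 15 95] [269.89 163.96] z.12 [ 0.5411 -0.0078] z.088 [ 0.5462 -0.0087]
((288.95751953125, 166.289306640625), (71.71292114257812, 44.49812698364258), 25.463346481323242)
[247. 171.] [0.5216 0.0711]
[266.1 130.8] [0.6682 0.0074]
[330.9 161.6] [ 0.5641 -0.2259]
[311.8 201.8] [ 0.4189 -0.1604]
side red [ 22  20  23  16 161] [220.32 168.32] z.12 [ 0.571  -0.0225] z.088 [ 0.5876 -0.0561]
side blu [58 12  9  6 44] [249.84 156.59] z.12 [ 0.5019 -0.1118] z.088 [ 0.5163 -0.1481]
side blu [ 2 44  7  8 40] [193.08 189.12] z.12 [0.6114 0.0981] z.088 [0.6291 0.0682]
side yel [ 21  31  26  15 131] [222.67 182.82] z.12 [0.5359 0.0395] z.088 [0.5514 0.0078]
(400, 905, 3)
```

View pics/crop.png

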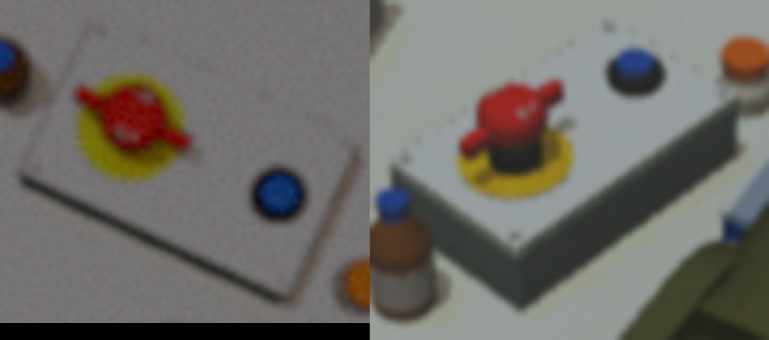

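The pictures show an unobstructed box: the red button is at top pixel (276,155), its wings line up with the box, and the blue button is at (310,173). The bottle sits off the +y end and the jar by the -x/-y corner. By position, the stop button is at about (0.572, -0.028), reset at (0.5175, -0.150), and box yaw is about -24°.

>>> {"name": "apply_moves", "arguments": {"targets": [[[200, -326, 0], [0, 0, -0.85]], [[200, -326, 0], [0, 0, -0.85]], [[200, -326, 0], [0, 0, -0.85]], [[200, -326, 0], [0, 0, -0.85]], [[200, -326, 0], [0, 0, -0.85]], [[200, -326, 0], [0, 0, -0.85]], [[200, -326, 0], [0, 0, -0.85]], [[200, -326, 0], [0, 0, -0.85]]], "hand": 0, "squeeze": 10}}

```text
time_s: 2.05
tool_pos: [0.3835, 0.2945, 0.223]
tool_rot: [179.9, 0.0, 114.9]
force: [0.8, -0.3, 0.4]
grip_width: 0.0307
```

>>> {"name": "apply_moves", "arguments": {"targets": [[[189, -323, -43], [0, 0, -0.85]], [[189, -323, -43], [0, 0, -0.85]], [[189, -323, -43], [0, 0, -0.85]], [[189, -323, -43], [0, 0, -0.85]], [[189, -323, -43], [0, 0, -0.85]], [[189, -323, -43], [0, 0, -0.85]], [[189, -323, -43], [0, 0, -0.85]], [[189, -323, -43], [0, 0, -0.85]]]}}

```text
time_s: 2.85
tool_pos: [0.5715, -0.0299, 0.1796]
tool_rot: [179.9, 0.1, 66.1]
force: [-0.9, 0.4, -0.1]
grip_width: 0.0006
```

>>> {"name": "apply_moves", "arguments": {"targets": [[[0, 0, -15], [0, 0, 0]], [[0, 0, -25], [0, 0, 0]], [[0, 0, -25], [0, 0, 0]], [[0, 0, -25], [0, 0, 0]]]}}

```text
time_s: 3.25
tool_pos: [0.5699, -0.0228, 0.1543]
tool_rot: [-179.9, -0.0, 66.6]
force: [0.2, -0.5, -0.6]
grip_width: 0.0003
```

Run:
```python
from h import *
o=env.get_obs(); print(o['time_s'],o['tool_pos'],o['tool_rot'],o['force'],o['grip_width'])
out=[]
for n,(l,t,r,b) in {'top':(232,118,345,213),'side':(175,122,288,217)}.items():
    p=snap(n,n+'2'); im=p['image'].copy()
    s=np.array(o['tool_pos']); print(n,proj(p,s),proj(p,[.572,-.028,.132]))
    out.append(cv2.resize(im[t:b,l:r],None,fx=3.5,fy=3.5,interpolation=cv2.INTER_CUBIC))
cv2.imwrite('pics/m2.png',cv2.cvtColor(np.hstack(out),cv2.COLOR_RGB2BGR))
```

```text
3.25 [ 0.56985516 -0.02284473  0.15432702] [-1.79939159e+02 -1.83460015e-02  6.65577023e+01] [ 0.15777416 -0.54518861 -0.58519934] 0.00025810256582697557
top [274.92809501 153.93875762] [276.17621586 154.5640442 ]
side [220.08277792 160.27263998] [220.50048631 164.44164408]
```

View pics/m2.png

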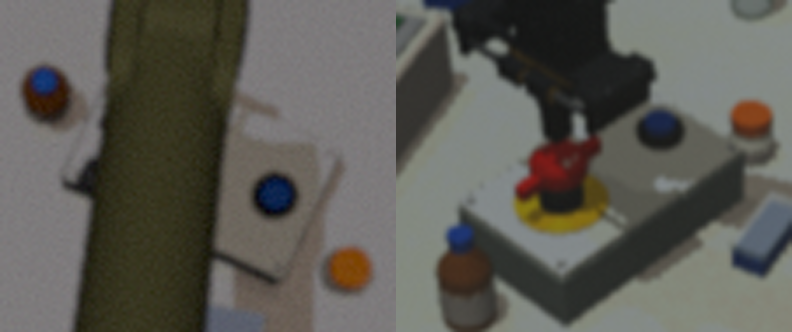

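>>> {"name": "apply_moves", "arguments": {"targets": [[[0, 0, -10], [0, 0, 0]], [[0, 0, -10], [0, 0, 0]], [[0, 0, -10], [0, 0, 0]]]}}

```text
time_s: 3.65
tool_pos: [0.5701, -0.0246, 0.1443]
tool_rot: [-180.0, 0.0, 66.4]
force: [0.2, -0.4, 0.6]
grip_width: 0.0006
```

Run:
```python
from h import *
o=env.get_obs(); print(o['time_s'],o['tool_pos'],o['tool_rot'],o['force'],o['joint_velocities'])
```

```text
3.65 [ 0.57010472 -0.02461809  0.1442597 ] [-1.79971288e+02  1.78978104e-02  6.64093964e+01] [ 0.20765215 -0.44304318  0.62915586] [ 0.13300276 -0.1878934   0.27431486 -0.52263127  0.04902159  0.0857211
 -0.01738935]
```

>>> {"name": "apply_moves", "arguments": {"targets": [[[2, -3, -4], [0, 0, 0]], [[2, -3, -8], [0, 0, 0]], [[2, -3, -12], [0, 0, 0]], [[2, -3, -15], [0, 0, 0]], [[2, -3, -18], [0, 0, 0]], [[2, -3, -18], [0, 0, 0]]]}}

```text
time_s: 4.25
tool_pos: [0.5725, -0.028, 0.1266]
tool_rot: [180.0, 0.0, 66.4]
force: [-0.0, -1.2, 3.6]
grip_width: 0.0002
```

>>> {"name": "apply_moves", "arguments": {"targets": [[[0, 0, -2], [0, 0, 0]], [[0, 0, -3], [0, 0, 0]], [[0, 0, -3], [0, 0, 0]]]}}

```text
time_s: 4.55
tool_pos: [0.5725, -0.028, 0.1236]
tool_rot: [180.0, 0.0, 66.4]
force: [-0.5, -1.7, 3.2]
grip_width: 0.0005
```

>>> {"name": "apply_moves", "arguments": {"targets": [[[0, 0, -1], [0, 0, 0]], [[0, 0, -2], [0, 0, 0]], [[0, 0, -2], [0, 0, 0]]]}}

```text
time_s: 4.85
tool_pos: [0.5725, -0.028, 0.1216]
tool_rot: [180.0, 0.0, 66.4]
force: [-1.5, -1.7, 4.7]
grip_width: 0.0005
```

>>> {"name": "apply_moves", "arguments": {"targets": [[[0, 0, -1], [0, 0, 0]], [[0, 0, -1], [0, 0, 0]]]}}

```text
time_s: 5.05
tool_pos: [0.5726, -0.028, 0.1214]
tool_rot: [180.0, -0.0, 66.4]
force: [-2.9, -1.8, 8.3]
grip_width: 0.0004
```

>>> {"name": "apply_moves", "arguments": {"targets": [[[0, 0, 10], [0, 0, 0]], [[0, 0, 25], [0, 0, 0]], [[0, 0, 35], [0, 0, 0]], [[-9, 29, 35], [0, 0, 0]], [[-19, 57, 35], [0, 0, 0]], [[-19, 57, 35], [0, 0, 0]], [[-19, 57, 35], [0, 0, 0]]]}}

```text
time_s: 5.75
tool_pos: [0.5535, 0.0301, 0.1562]
tool_rot: [180.0, -0.0, 66.5]
force: [0.5, -1.2, 0.2]
grip_width: 0.0004
```

Run:
```python
from h import *
o=env.get_obs(); print(o['time_s'],o['tool_pos'],o['tool_rot'],o['force'])
out=[]
for n,(l,t,r,b) in {'top':(232,118,345,213),'side':(175,122,288,217)}.items():
    p=snap(n,n+'3'); im=p['image'].copy()
    f=im[t:b,l:r].astype(int)
    red=(f[...,0]>70)&(f[...,1]<0.45*f[...,0])&(f[...,2]<0.5*f[...,0])
    nn,lab,st,ce=cv2.connectedComponentsWithStats(red.astype(np.uint8))
    for i in range(1,nn):
        if st[i,4]>8: print(n,st[i],(ce[i]+[l,t]).round(2))
    for dz in (.117,.109): print(n,dz,proj(p,[.572,-.028,dz]))
    out.append(cv2.resize(im[t:b,l:r],None,fx=3.5,fy=3.5,interpolation=cv2.INTER_CUBIC))
cv2.imwrite('pics/m3.png',cv2.cvtColor(np.hstack(out),cv2.COLOR_RGB2BGR))
```

```text
5.75 [0.55350248 0.03010068 0.15616022] [ 1.79965752e+02 -3.02874590e-02  6.65236753e+01] [ 0.49898973 -1.22254765  0.21506345]
top [46 34 11 11 71] [281.52 157.66]
top 0.117 [275.97357649 155.35643816]
top 0.109 [275.86731026 155.77197795]
side [35 51  6  7 21] [212.29 175.95]
side [46 50  5  3 10] [223.2 173. ]
side 0.117 [220.75807895 167.93066985]
side 0.109 [220.89414905 169.77370428]
```

View pics/m3.png

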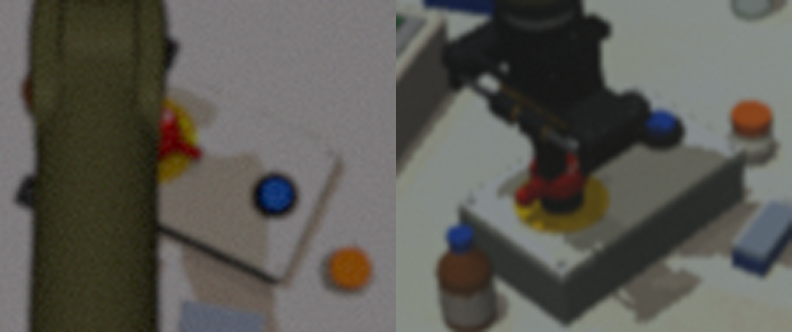

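>>> {"name": "apply_moves", "arguments": {"targets": [[[-1, -3, -15], [0, 0, 0]], [[-1, -3, -30], [0, 0, 0]], [[-1, -3, -45], [0, 0, 0]], [[-1, -3, -60], [0, 0, 0]], [[-1, -3, -63], [0, 0, 0]], [[-1, -3, -63], [0, 0, 0]]]}}

```text
time_s: 6.45
tool_pos: [0.5517, 0.026, 0.0914]
tool_rot: [-179.9, 0.1, 66.4]
force: [-0.2, 0.4, -0.4]
grip_width: 0.0008
```

>>> {"name": "apply_moves", "arguments": {"targets": [[[4, -2, 0], [0, 0, 0]], [[8, -4, 0], [0, 0, 0]], [[12, -5, 0], [0, 0, 0]], [[15, -7, 0], [0, 0, 0]], [[15, -7, 0], [0, 0, 0]]]}}

```text
time_s: 6.95
tool_pos: [0.5681, 0.0187, 0.0928]
tool_rot: [180.0, 0.0, 66.4]
force: [0.7, 0.2, -0.1]
grip_width: 0.0008
```

>>> {"name": "apply_moves", "arguments": {"targets": [[[2.3, 0, 0], [0, 0, -0.05]], [[4.6, 0, 0], [0, 0, -0.1]], [[7, 0, 0], [0, 0, -0.15]], [[9.3, 0, 0], [0, 0, -0.2]], [[11.6, -0.5, 0], [0, 0, -0.25]], [[13.9, -0.8, 0], [0, 0, -0.3]], [[13.9, -0.8, 0], [0, 0, -0.3]]]}}

```text
time_s: 7.65
tool_pos: [0.5814, 0.0185, 0.0926]
tool_rot: [180.0, 0.0, 49.2]
force: [-1.2, 0.3, -0.4]
grip_width: 0.0008
```

>>> {"name": "apply_moves", "arguments": {"targets": [[[2.3, -0.6, 0], [0, 0, -0.05]], [[4.5, -1.2, 0], [0, 0, -0.1]], [[4.5, -1.2, 0], [0, 0, -0.1]]]}}

```text
time_s: 7.95
tool_pos: [0.5858, 0.0172, 0.0926]
tool_rot: [180.0, 0.0, 43.5]
force: [0.3, 0.3, 0.0]
grip_width: 0.0007
```

>>> {"name": "apply_moves", "arguments": {"targets": [[[2.2, -0.8, 0], [0, 0, -0.05]], [[4.4, -1.7, 0], [0, 0, -0.1]], [[6.5, -2.7, 0], [0, 0, -0.15]], [[8.6, -3.8, 0], [0, 0, -0.2]], [[8.6, -3.8, 0], [0, 0, -0.2]]]}}

```text
time_s: 8.45
tool_pos: [0.5945, 0.0134, 0.0926]
tool_rot: [180.0, -0.0, 32.1]
force: [0.3, 0.5, -0.6]
grip_width: 0.0005
```

Run:
```python
from h import *
o=env.get_obs(); print(o['time_s'],o['tool_pos'],o['tool_rot'],o['force'],o['wrist_torque'])
l,t,r,b=175,122,288,217
out=[snap('side','side4')['image'][t:b,l:r],cv2.cvtColor(cv2.imread('pics/side2.png'),cv2.COLOR_BGR2RGB)[t:b,l:r]]
cv2.imwrite('pics/m4.png',cv2.cvtColor(cv2.resize(np.hstack(out),None,fx=3.5,fy=3.5,interpolation=cv2.INTER_CUBIC),cv2.COLOR_RGB2BGR))
```

```text
8.45 [0.59445981 0.01344598 0.09263015] [ 1.79993315e+02 -4.04889739e-03  3.21077285e+01] [ 0.34070483  0.47061719 -0.57827751] [0.00096231 0.18729591 0.0041937 ]
```

View pics/m4.png

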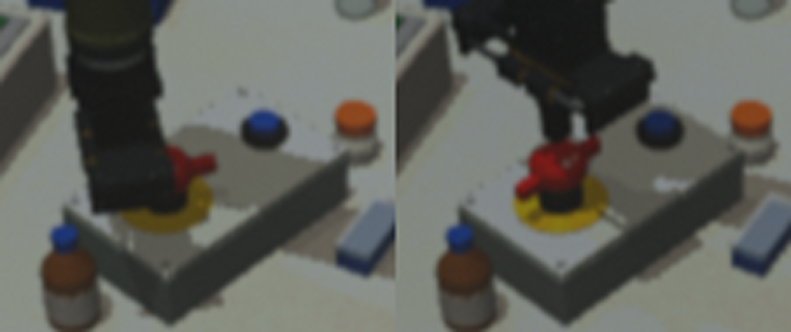

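>>> {"name": "apply_moves", "arguments": {"targets": [[[2, -1.2, 0], [0, 0, -0.05]], [[4, -2.4, 0], [0, 0, -0.1]], [[5.8, -3.8, 0], [0, 0, -0.15]], [[5.8, -3.8, 0], [0, 0, -0.15]]]}}

```text
time_s: 8.9
tool_pos: [0.6001, 0.0097, 0.0925]
tool_rot: [-180.0, 0.0, 23.5]
force: [0.2, 0.5, 0.4]
grip_width: 0.0004
```

>>> {"name": "apply_moves", "arguments": {"targets": [[[-4, 2.4, 0], [0, 0, 0.1]], [[-10, 6, 0], [0, 0, 0.22]], [[-14.4, 7.6, 0], [0, 0, 0.35]], [[-19, 9, 0], [0, 0, 0.45]], [[-23.5, 9.6, 0], [0, 0, 0.55]], [[-28, 9.6, 0], [0, 0, 0.65]], [[-32.8, 9.6, 0], [0, 0, 0.75]], [[-40, 13, 0], [0, 0, 0.75]]]}}

```text
time_s: 9.7
tool_pos: [0.56, 0.0219, 0.0927]
tool_rot: [180.0, 0.0, 66.5]
force: [-0.3, -0.1, 0.6]
grip_width: 0.0002
```

>>> {"name": "apply_moves", "arguments": {"targets": [[[-9, 4, 0], [0, 0, 0]], [[-18, 8, 0], [0, 0, 0]], [[-18, 8, 40], [0, 0, 0]], [[-18, 8, 80], [0, 0, 0]], [[-68, -42, 90], [0, 0, 0]], [[-98, -92, 90], [0, 0, 0]], [[-98, -122, 90], [0, 0, 0]], [[-98, -122, 90], [0, 0, 0]]]}}

```text
time_s: 10.5
tool_pos: [0.4598, -0.1051, 0.1831]
tool_rot: [179.9, -0.0, 65.9]
force: [-0.4, 0.8, 0.6]
grip_width: 0.0005
```

Run:
```python
from h import *
o=env.get_obs(); print(o['time_s'],o['tool_pos'],o['tool_rot'],o['force'],o['wrist_torque'])
l,t,r,b=175,122,288,217
p=snap('side','side5')
for q,im in(('now',p['image']),('t2',cv2.imread('pics/side2.png')[...,::-1]),('t0',cv2.imread('pics/side0.png')[...,::-1])):
    f=im[t:b,l:r].astype(int)
    red=(f[...,0]>70)&(f[...,1]<0.45*f[...,0])&(f[...,2]<0.5*f[...,0])
    nn,lab,st,ce=cv2.connectedComponentsWithStats(red.astype(np.uint8))
    for i in range(1,nn):
        if st[i,4]>30: print(q,st[i],(ce[i]+[l,t]).round(2))
out=[p['image'][t:b,l:r],cv2.cvtColor(cv2.imread('pics/side0.png'),cv2.COLOR_BGR2RGB)[t:b,l:r]]
cv2.imwrite('pics/m5.png',cv2.cvtColor(cv2.resize(np.hstack(out),None,fx=3.5,fy=3.5,interpolation=cv2.INTER_CUBIC),cv2.COLOR_RGB2BGR))
```

```text
10.5 [ 0.45975007 -0.10505932  0.18306376] [ 1.79947721e+02 -3.23923278e-02  6.58963210e+01] [-0.41914472  0.79207852  0.5954848 ] [-0.09059596  0.08500113 -0.01610631]
now [ 35  40  23  16 173] [220.41 168.46]
t2 [ 35  41  18  15 128] [218.35 169.45]
t0 [ 35  40  23  16 170] [220.42 168.49]
```

View pics/m5.png

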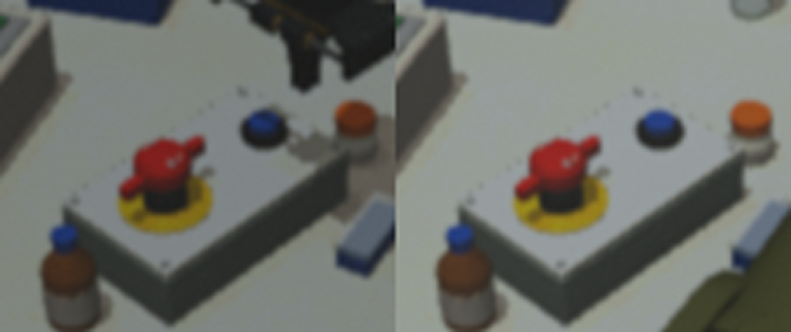

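The button popped up and its red centroid is back at the start-of-job value: (220.4,168.5) both times. Next is the reset button.

>>> {"name": "apply_moves", "arguments": {"targets": [[[29, -22, 0], [0, 0, 0]], [[58, -45, 0], [0, 0, 0]], [[58, -45, -40], [0, 0, 0]], [[58, -45, -75], [0, 0, 0]], [[58, -45, -83], [0, 0, 0]], [[58, -45, -83], [0, 0, 0]], [[58, -45, -83], [0, 0, 0]]]}}

```text
time_s: 11.25
tool_pos: [0.5213, -0.1439, 0.1009]
tool_rot: [179.9, -0.0, 66.4]
force: [-0.1, 1.0, 0.1]
grip_width: 0.0004
```

Run:
```python
from h import *
o=env.get_obs(); print(o['time_s'],o['tool_pos'],o['tool_rot'],o['force'],o['wrist_torque'])
l,t,r,b=205,112,295,182
p=snap('side','side6'); print(proj(p,o['tool_pos']),proj(p,[.5175,-.15,.088]))
cv2.imwrite('pics/m6.png',cv2.cvtColor(cv2.resize(p['image'][t:b,l:r],None,fx=7,fy=7,interpolation=cv2.INTER_CUBIC),cv2.COLOR_RGB2BGR))
```

```text
11.25 [ 0.52133813 -0.14385853  0.10093481] [ 1.79892418e+02 -4.35132083e-02  6.64460273e+01] [-0.12866968  1.03641307  0.08225295] [-0.06949258  0.03399695  0.03488928]
[247.98202784 154.0924146 ] [249.72682277 156.18361717]
```

View pics/m6.png

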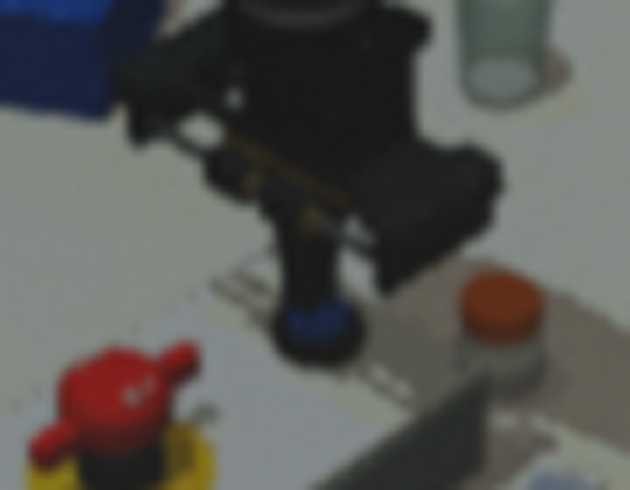

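>>> {"name": "apply_moves", "arguments": {"targets": [[[0, 0, 0], [0, 0, 0]], [[0, 0, 0], [0, 0, 0]], [[0, 0, 0], [0, 0, 0]]]}}

```text
time_s: 11.6
tool_pos: [0.5207, -0.1444, 0.1004]
tool_rot: [179.9, -0.0, 66.4]
force: [-0.1, 0.3, -0.7]
grip_width: 0.0006
```

>>> {"name": "apply_moves", "arguments": {"targets": [[[-3, -6, 0], [0, 0, 0]], [[-3, -6, -4], [0, 0, 0]], [[-3, -6, -8], [0, 0, 0]], [[-3, -6, -11], [0, 0, 0]], [[-3, -6, -14], [0, 0, 0]], [[-3, -6, -15], [0, 0, 0]], [[-3, -6, -15], [0, 0, 0]]]}}

```text
time_s: 12.3
tool_pos: [0.5171, -0.1509, 0.0862]
tool_rot: [-180.0, -0.0, 66.4]
force: [-6.2, 0.7, 16.7]
grip_width: 0.0005
```

>>> {"name": "apply_moves", "arguments": {"targets": [[[0, 0, -1], [0, 0, 0]], [[0, 0, -2], [0, 0, 0]], [[0, 0, -2], [0, 0, 0]]]}}

```text
time_s: 12.6
tool_pos: [0.5172, -0.1509, 0.086]
tool_rot: [-179.9, -0.1, 66.4]
force: [-11.0, 1.6, 29.8]
grip_width: 0.0004
```

Run:
```python
from h import *
o=env.get_obs(); print(o['tool_pos'],o['force'],o['wrist_torque'],o['effort'])
l,t,r,b=205,112,295,182
p=snap('side','side7')
q=snap('top','top7')
a=cv2.resize(p['image'][t:b,l:r],None,fx=5,fy=5,interpolation=cv2.INTER_CUBIC)
c=cv2.resize(q['image'][138:208,270:340],None,fx=5,fy=5,interpolation=cv2.INTER_CUBIC)
cv2.imwrite('pics/m7.png',cv2.cvtColor(np.hstack([a,c]),cv2.COLOR_RGB2BGR))
```

```text
[ 0.51722481 -0.15093251  0.08598229] [-10.97450567   1.57448822  29.78804549] [0.33263296 2.659668   0.00355895] [-7.83151276e-01 -2.13291693e+01  2.37120174e+00 -2.15353596e+01
 -9.51363780e-01 -3.94554377e+00  6.96671705e-03]
```

>>> {"name": "apply_moves", "arguments": {"targets": [[[0, 0, 10], [0, 0, 0]], [[0, 0, 20], [0, 0, 0]], [[0, 0, 20], [0, 0, 0]]]}}

```text
time_s: 13.0
tool_pos: [0.5182, -0.1503, 0.1035]
tool_rot: [179.9, -0.1, 66.4]
force: [-0.4, 0.3, 0.1]
grip_width: 0.0004
```

View pics/m7.png

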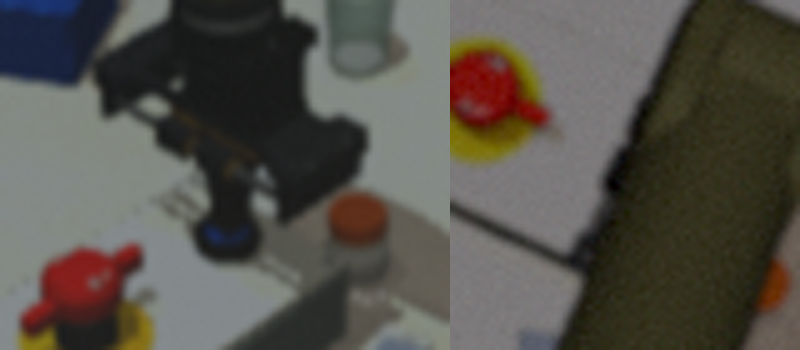

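The push stopped firmly at z = 86 mm, but a full press should reach 82. The corners of the shut fingers (30 x 19 mm, 17.7 mm half-diagonal) stick out past the 32 mm button, so they were probably resting on the ring. I'll redo it with a single fingertip (15 x 19 mm).

>>> {"name": "apply_moves", "arguments": {"targets": [[[0, 0, 15], [0, 0, 0]], [[-10, 4, 15], [0, 0, 0]], [[-20, 9, 15], [0, 0, 0]], [[-30, 13, 15], [0, 0, 0]], [[-30, 13, 15], [0, 0, 0]], [[-30, 13, 15], [0, 0, 0]], [[-30, 13, 15], [0, 0, 0]], [[-30, 13, 15], [0, 0, 0]]], "hand": 50}}

```text
time_s: 13.8
tool_pos: [0.4875, -0.1376, 0.1176]
tool_rot: [180.0, 0.0, 66.4]
force: [0.2, 0.3, -0.1]
grip_width: 0.0487
```

>>> {"name": "apply_moves", "arguments": {"targets": [[[0, 0, -8], [0, 0, 0]], [[0, 0, -16], [0, 0, 0]], [[0, 0, -20], [0, 0, 0]], [[0, 0, -20], [0, 0, 0]]]}}

```text
time_s: 14.2
tool_pos: [0.4864, -0.1374, 0.0964]
tool_rot: [-179.9, 0.1, 66.4]
force: [-0.1, 0.7, 0.4]
grip_width: 0.0499
```

Run:
```python
from h import *
o=env.get_obs(); print(o['time_s'],o['tool_pos'],o['tool_rot'],o['force'],o['grip_width'])
a=np.radians(o['tool_rot'][2]); d=np.array([np.sin(a),-np.cos(a),0])*(o['grip_width']/2+.0075)
print('finger',o['tool_pos']+d)
l,t,r,b=205,112,295,182
p=snap('side','side8'); print(proj(p,o['tool_pos']+d),proj(p,[.5175,-.15,.088]))
cv2.imwrite('pics/m8.png',cv2.cvtColor(cv2.resize(p['image'][t:b,l:r],None,fx=8,fy=8,interpolation=cv2.INTER_CUBIC),cv2.COLOR_RGB2BGR))
```

```text
14.2 [ 0.48636346 -0.13738565  0.09643772] [-1.79893878e+02  6.74294047e-02  6.63839684e+01] [-0.11349278  0.72725071  0.41463284] 0.049891340045081604
finger [ 0.51609182 -0.15038357  0.09643772]
[250.10763149 154.31007441] [249.72682277 156.18361717]
```

View pics/m8.png

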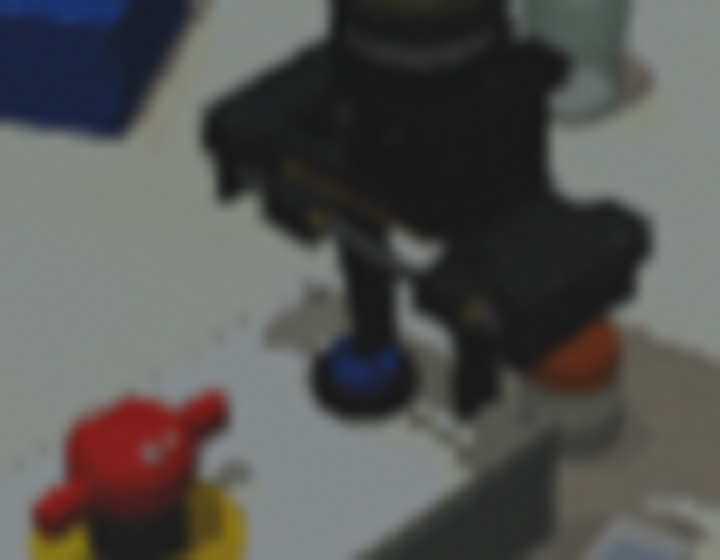

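>>> {"name": "apply_moves", "arguments": {"targets": [[[2, 0, -3], [0, 0, 0]], [[2, 0, -6], [0, 0, 0]], [[2, 0, -9], [0, 0, 0]], [[2, 0, -11], [0, 0, 0]], [[2, 0, -12], [0, 0, 0]], [[2, 0, -12], [0, 0, 0]]]}}

```text
time_s: 14.85
tool_pos: [0.4899, -0.1374, 0.0864]
tool_rot: [179.9, -0.0, 66.4]
force: [-0.6, 0.7, 6.9]
grip_width: 0.0499
```

Run:
```python
from h import *
o=env.get_obs(); print(o['tool_pos'],o['force'],o['wrist_torque'])
```

```text
[ 0.4899256  -0.13740579  0.08637372] [-0.58314697  0.72615978  6.94129274] [-0.00696876  0.03549779  0.00019288]
```

>>> {"name": "apply_moves", "arguments": {"targets": [[[0, 0, 1], [0, 0, 0]], [[0, 0, 1], [0, 0, 0]], [[0, 0, 1], [0, 0, 0]]]}}

```text
time_s: 15.15
tool_pos: [0.4899, -0.1375, 0.087]
tool_rot: [179.9, -0.0, 66.4]
force: [1.1, 1.3, 4.0]
grip_width: 0.05
```

>>> {"name": "apply_moves", "arguments": {"targets": [[[0, 0, 1], [0, 0, 0]], [[0, 0, 1], [0, 0, 0]]]}}

```text
time_s: 15.35
tool_pos: [0.4898, -0.1374, 0.0879]
tool_rot: [179.9, -0.0, 66.4]
force: [1.4, 0.0, 4.4]
grip_width: 0.0497
```

>>> {"name": "apply_moves", "arguments": {"targets": [[[0, 0, 1], [0, 0, 0]], [[0, 0, 1], [0, 0, 0]]]}}

```text
time_s: 15.55
tool_pos: [0.4896, -0.1374, 0.0888]
tool_rot: [180.0, -0.0, 66.4]
force: [1.3, -1.0, 3.1]
grip_width: 0.0498
```

>>> {"name": "apply_moves", "arguments": {"targets": [[[0, 0, 1], [0, 0, 0]], [[0, 0, 1], [0, 0, 0]]]}}

```text
time_s: 15.75
tool_pos: [0.4891, -0.1375, 0.0896]
tool_rot: [-180.0, 0.0, 66.4]
force: [2.1, -0.6, 2.9]
grip_width: 0.0499
```

>>> {"name": "apply_moves", "arguments": {"targets": [[[0, 0, 2], [0, 0, 0]], [[0, 0, 2], [0, 0, 0]]]}}

```text
time_s: 15.95
tool_pos: [0.4886, -0.1374, 0.0914]
tool_rot: [-179.9, 0.0, 66.4]
force: [0.5, -0.6, 2.5]
grip_width: 0.05
```

>>> {"name": "apply_moves", "arguments": {"targets": [[[0, 0, 1], [0, 0, 0]], [[0, 0, 1], [0, 0, 0]]]}}

```text
time_s: 16.15
tool_pos: [0.4885, -0.1374, 0.0923]
tool_rot: [-179.9, 0.0, 66.4]
force: [-0.3, -0.1, 1.9]
grip_width: 0.0497
```

>>> {"name": "apply_moves", "arguments": {"targets": [[[0, 0, 1], [0, 0, 0]], [[0, 0, 1], [0, 0, 0]]]}}

```text
time_s: 16.35
tool_pos: [0.4884, -0.1373, 0.0932]
tool_rot: [-179.9, 0.0, 66.4]
force: [-0.6, 0.8, 0.5]
grip_width: 0.0499
```

>>> {"name": "apply_moves", "arguments": {"targets": [[[0, 0, 2], [0, 0, 0]], [[0, 0, 2], [0, 0, 0]]]}}

```text
time_s: 16.55
tool_pos: [0.489, -0.1374, 0.0956]
tool_rot: [-180.0, 0.0, 66.4]
force: [-0.2, -0.2, 0.9]
grip_width: 0.0499
```

>>> {"name": "apply_moves", "arguments": {"targets": [[[0, 0, -2], [0, 0, 0]], [[0, 0, -4], [0, 0, 0]], [[0, 0, -4], [0, 0, 0]]]}}

```text
time_s: 16.85
tool_pos: [0.4893, -0.1374, 0.0915]
tool_rot: [180.0, 0.0, 66.4]
force: [-0.8, 0.1, 3.2]
grip_width: 0.0499
```

>>> {"name": "apply_moves", "arguments": {"targets": [[[0, 0, -2], [0, 0, 0]], [[0, 0, -2], [0, 0, 0]]]}}

```text
time_s: 17.05
tool_pos: [0.4893, -0.1374, 0.0896]
tool_rot: [180.0, -0.0, 66.4]
force: [-1.6, 1.1, 2.1]
grip_width: 0.0499
```

>>> {"name": "apply_moves", "arguments": {"targets": [[[0, 0, -2], [0, 0, 0]], [[0, 0, -2], [0, 0, 0]]]}}

```text
time_s: 17.25
tool_pos: [0.4893, -0.1374, 0.0876]
tool_rot: [180.0, -0.0, 66.4]
force: [-0.6, -0.5, 3.3]
grip_width: 0.0501
```

>>> {"name": "apply_moves", "arguments": {"targets": [[[0, 0, -2], [0, 0, 0]], [[0, 0, -2], [0, 0, 0]], [[0, 0, -2], [0, 0, 0]]]}}

```text
time_s: 17.55
tool_pos: [0.4894, -0.1374, 0.0863]
tool_rot: [180.0, -0.0, 66.4]
force: [-3.3, 1.0, 9.7]
grip_width: 0.0497
```

The button's force profile is clear: contact at about 92 mm, rising to about 5 N, and a hard stop at 86.3 mm. That is the full 6 mm stroke, offset by about 4 mm. Now I'll withdraw and check.

>>> {"name": "apply_moves", "arguments": {"targets": [[[0, 0, 8], [0, 0, 0]], [[0, 0, 25], [0, 0, 0]], [[0, 0, 60], [0, 0, 0]], [[0, 0, 100], [0, 0, 0]], [[-20, 0, 130], [0, 0, 0]], [[-25, 0, 130], [0, 0, 0]]]}}

```text
time_s: 18.15
tool_pos: [0.4653, -0.1385, 0.2193]
tool_rot: [179.7, -0.2, 66.3]
force: [0.0, 0.3, 0.0]
grip_width: 0.0499
```

>>> {"name": "apply_moves", "arguments": {"targets": [[[0, 50, 0], [0, 0, 0]], [[0, 100, 0], [0, 0, 0]], [[0, 150, 0], [0, 0, 0]], [[0, 200, 0], [0, 0, 0]], [[0, 250, 0], [0, 0, 0]], [[-10, 300, 0], [0, 0, 0]], [[-20, 350, 0], [0, 0, 0]], [[-20, 350, 0], [0, 0, 0]]]}}

```text
time_s: 18.95
tool_pos: [0.4408, 0.22, 0.2139]
tool_rot: [-179.8, 0.0, 67.1]
force: [-0.8, 0.2, -0.3]
grip_width: 0.0503
```

Run:
```python
from h import *
o=env.get_obs(); print(o['time_s'],o['tool_pos'],o['force'])
out=[]
for n,(l,t,r,b) in {'top':(232,118,345,213),'side':(175,122,288,217)}.items():
    p=snap(n,n+'9'); im=p['image']; old=cv2.imread(f'pics/{n}0.png')[...,::-1]
    for q,i in(('now',im),('t0',old)):
        f=i[t:b,l:r].astype(int)
        for k,m in (('red',(f[...,0]>80)&(f[...,1]<0.45*f[...,0])&(f[...,2]<0.5*f[...,0])),('blu',(f[...,2]>70)&(f[...,2]>1.7*f[...,0])&(f[...,2]>1.2*f[...,1])),('ora',(f[...,0]>100)&(f[...,1]<.7*f[...,0])&(f[...,1]>.4*f[...,0])&(f[...,2]<.3*f[...,0]))):
            nn,lab,st,ce=cv2.connectedComponentsWithStats(m.astype(np.uint8))
            print(n,q,k,[(int(st[j,4]),(ce[j]+[l,t]).round(1).tolist()) for j in range(1,nn) if st[j,4]>14])
    out.append(cv2.resize(im,None,fx=.78,fy=.78,interpolation=cv2.INTER_AREA))
cv2.imwrite('pics/m9.png',cv2.cvtColor(np.hstack(out),cv2.COLOR_RGB2BGR))
```

```text
18.95 [0.44082032 0.21996386 0.21386797] [-0.78000657  0.2228526  -0.2599686 ]
top now red [(202, [275.9, 155.6])]
top now blu [(37, [244.1, 140.5]), (63, [310.4, 172.9])]
top now ora [(83, [331.4, 194.4])]
top t0 red [(201, [275.9, 155.5])]
top t0 blu [(36, [244.2, 140.5]), (60, [310.4, 173.1])]
top t0 ora [(82, [331.5, 194.3])]
side now red []
side now blu [(42, [249.8, 156.3]), (33, [193.0, 188.6])]
side now ora [(52, [275.9, 154.7])]
side t0 red [(170, [220.4, 168.5])]
side t0 blu [(134, [205.4, 123.6]), (44, [249.8, 156.6]), (40, [193.1, 189.1])]
side t0 ora [(52, [275.9, 154.7])]
```

View pics/m9.png

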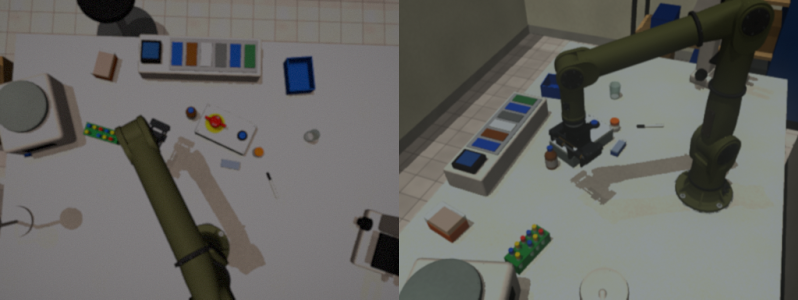

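The top picture shows both buttons, the bottle and the jar at their starting pixels (stop 275.9,155.6; reset 310.4,172.9). The other bystanders look unmoved, and the arm is clear of everything.

```bash
python3 -c "
from cell import env
print(env.sign_off())"
```

```text
the job is handed in; nothing more can be done
None
```

The stop button test is done in the order asked and handed in, at about 19 s on the robot's clock.

- **Stop button:** I pressed it to its end stop (8 N) and took the finger off. The side picture then showed the head about 2 px (roughly 8 mm) lower, so it had latched. I pushed the left wing clockwise by about 0.75 rad. Afterwards the button was up and turned back, with its red centroid back where it started: (220.4,168.5) in the side picture before and after.
- **Reset button:** I pressed it more than once. The first press, with shut fingers, reached about 30 N, which was heavier than intended. It stopped at a height of 86 mm instead of the expected 82 mm, so I suspected the fingers were resting on the ring. I pressed twice more with a single fingertip, which met the button at about 92 mm and a hard stop at 86.3 mm. That is the full 6 mm of travel at about 5 N, so the first press had probably bottomed too. It sprang back each time. I did not find the cause of the 4 mm height offset.
- **Final checks:** In the last top picture both buttons, the bottle and the jar were within 0.2 px of where they started. I checked the other things on the bench by eye only, and they looked unmoved. The arm was clear of everything with nothing in contact. The arm hid the stop button from the side camera in that last look, so its final state rests on the top picture and the earlier side one.

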